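# Clear the chopping board: scraps to the pedal bin, garlic to the slide-top box

### The arm

A 6-joint arm with a two-finger parallel gripper is mounted at the origin on the work surface. World frame = base frame: x ahead of the robot, y to its left, z up, the work surface at z = 0. Lengths are in m, angles in degrees, forces in N, time in s.
With the tool pointing down it reaches from about 0.275 to 0.75 m from the base axis. Payload 10.2 kg.
Tool frame: the origin (TCP) lies midway between the tips of the shut fingers; the grasp point (between the pads) lies 19 mm behind it; z points along the fingers, y is the direction in which the jaws open and shut (so a half turn about z gives the same grasp; the last joint's range is limited). The gripper opens to 88 mm and grips with 3 to 60 N. Pads are 18 mm wide; open, the fingers measure 123 mm over their backs; the gripper's body (75 mm by 187 mm) begins 45 mm behind the grasp point.
Start: joints at [-84.019, 17.928, 85.812, -0, 76.261, -12.8], TCP at [0.169, -0.497, 0.239] pointing down, gripper open.
Joint ranges: [-168.41, 168.41], [-55.51, 124.54], [10.69, 146.95], [-70.63, 250.63], [1, 178], [-165.06, 165.06]. Speed limits (degrees/s): [136.94, 136.94, 172.46, 180, 180, 180].

### API

Orientations are given as [roll, pitch, yaw] about the fixed x, y, z axes, in that order (R = Rz(yaw) Ry(pitch) Rx(roll)).
In Python, from bench import sense, snapshot, camera_params, hand_in, look_for, outline_of, landmark_of gives the robot as it stands.
- The arm moves only by the shell command python3 -m creep 'ROWS' [FORCE]. ROWS is text: rows parted by semicolons, each of 7 numbers parted by spaces: the shift along the tool's x, y, z in m, then the turn, a rotation vector about the tool's x, y, z in rad, then the finger opening in m, from 0 to 0.0881. A call has 1 to 10 rows; each row is the pose to reach, as a shift and turn from the pose commanded when the call began, along the tool's axes at that moment; what a row does not reach only later rows make up. A row lasts 1/10 s, in which the tool goes at most 50 mm and 8.59 degrees, less where a joint would pass 70% of its speed; a pose out of reach is approached as far as the arm can. A call with a gripper value outside its range is refused whole. The fingers move at their own pace and stop on an object; FORCE is the grip in N (left out, the last holds). Time passes only in rows, so rows that repeat a pose let the fingers close. It gives the time, the measured TCP pose, the force and the opening at its end, in the units of the state.
- sense(): the state, without advancing time (a new reading comes with each control period).
- snapshot(name): name is "scene" or "top" or "wrist"; returns (picture, depth): 480x640x3 uint8, red, green, blue; 480x640 float32, m along the optical axis (not along the pixel's ray), 0 where there is no reading.
- camera_params(name): a dict with "fov_y" (degrees; the focal length in pixels is half the picture's height over the tangent of half this angle, whatever the lens; pixels are square), "cx", "cy" (the principal point, pixels), "dist_coeffs" ([k1, k2, p1, p2, k3] as OpenCV has them; the pictures are not rectified), "rvec" (rotation vector, rad) and "tvec" (3), from world to camera coordinates, as OpenCV has them. Camera axes: x right, y down, z forward; pixel columns grow to the right and rows downward; lengths in m; the calibration is good to about 2 mm. A picture is of the moment at which its call begins: read the wrist's pose just before it. camera_params takes no time and is no camera call; for the wrist camera it gives the pose at the moment of the call.
- hand_in(): hands the job in, once; it reports no verdict.
Trained networks look in the newest picture that a camera, given by its name, has taken for a name from the list of things; names that differ only in an ending like _2 or _b are one class to them, and where a whole thing is asked for, a point or a joint stands for the part that bears it (a point fixed in the world has none). Each returns a list of dicts, best first, with "p" (0 to 1); they miss things now and then, are a little off and sometimes report something else, mostly with a low value. They report only what shows in the picture. A call takes as long as a camera call. They do not tell look-alikes from the thing itself.
- look_for(label, camera): "pixel" ([column, row] in pixels, amid what is visible of it).
- outline_of(label, camera): "mask" (480x640 bool, what is visible of it) and "pixel" ([column, row] in pixels, amid what is visible of it).
- landmark_of(label, camera): "pixel" ([column, row] in pixels: a listed point, or the origin of a listed thing).
The state is a dict: "time_s": time; "joints": joint angles; "joint_velocities": joint speeds; "joint_efforts": joint torques, N m; "ee_pos": TCP position; "ee_rot": TCP orientation; "wrist_force": force on the tool from outside, world axes, zero at the start; "moment": the same for the moment, N m; "width": opening from 0.0 (shut) to 1.0 (fully open).
Only numpy, scipy, OpenCV 4.12 (cv2) and the standard library are available. Lean on these libraries where they do the work, as an engineer would, in place of code of your own. Each camera call takes 0.05 s, during which the arm holds its last target. There are 200 camera calls.

### The job

Clear down the chopping board: put every cabbage stump and squeezed lemon half in the pedal bin, and every garlic bulb in the clear ingredient box, which you leave with its cover slid fully shut. Work the bin hygienically, by its pedal only and never touching the lid: press the pedal fully down so that the lid stays open, get all the scraps in, then ease the pedal back up so that the lid comes down softly and shuts. Leave the blue spice dish where it stands on the board.

Things in the scene. Friction and masses are not known exactly. Their poses are not given: they have to be found in the camera images.
- bin: Small steel pedal scrap bin, fixed, left or right of the board; 190 x 200 mm outside (x, y), rim 186 mm high, walls 6 mm. Origin at the centre of its underside on the table; +x from its front (pedal side) to its back (lid hinge), z up. Inside: x -89..89, y -94..94 mm, floor 34 mm above the table.
- bin_mouth (a point): Centre of the bin's open mouth, at rim height (186 mm); axes as the bin's.
- pedal (a joint): The bin's foot pedal, a lever on a level pivot (along the bin's y) at x = -75, z = 40 mm in the bin's frame. 0 = up, lid shut; 0.42 rad = fully down, lid fully open. Lid angle = 4.5 x pedal angle. Takes 6 to 8 N at the tread to press. Left fully down it stays down (see the lid); it must be lifted to close. Below about 0.30 rad the lid's weight pushes it up, with up to 5 N.
- pedal_tread (a point): Centre of the pedal's steel tread plate, 52 mm long (front to back), 48 mm wide (bin's y), 10 mm thick, which juts out in front of the bin; 105 mm in front of the pivot. Its centre is 67 mm above the table when up and 23 mm when fully down, and moves on an arc about the pivot. Its two sides are free, so it can be pushed from above or pinched across its width.
- lid: Black lid, 204 x 208 x 18 mm, on the bin's rim. Origin on the hinge at the bin's rear (x = 104, z = 188 mm in the bin's frame); shut, its axes are the bin's; its -x runs from hinge to front edge. Turns about y. Balances at pedal 0.30 to 0.36; at 0.42 it leans back past upright (1.89 rad) and its weight holds it open. Undamped: below that it falls shut and slams unless the pedal is held.
- box: Clear plastic ingredient box, fixed, 300 x 170 mm (x, y), walls 110 mm high and 5 mm thick, aluminium guide rails along its long sides up to 127 mm. Origin at the centre of its underside on the table; +x from its front to its back, z up. Rear half (x > 0) has a fixed grey deck; front half is open under the sliding cover. One space inside: x -145..145, y -80..80 mm, floor at 5 mm.
- box_mouth (a point): Centre of the box's front opening (145 x 160 mm), at 110 mm height; axes as the box's. Clear only when the cover is slid back.
- cover (a joint): White sliding cover plate of the box, 150 x 164 mm, its top 122 mm above the table. Slides along the box's x: 0 = fully shut over the opening, 0.140 m = fully back, above the rear deck. About 1.5 N of friction; stays where it is left.
- cover_handle (a point): Centre of the blue bar handle that stands on the cover: 14 mm thick along the box's x, 70 mm long along its y, 30 mm high (122 to 152 mm above the table); moves with the cover. At cover 0 it is at x = -119 mm in the box's frame.
- board: Green chopping board, fixed, 360 x 300 mm, 12 mm thick; origin at the centre of its underside, x along its 360 mm side, pointing away from the robot. The scraps and garlic start on it.
- stump_a_mid (a point): Waste. Purple and cream red-cabbage stump, a slightly tapered round stub 50 mm tall, 45 mm across at the foot and 39 mm at the top; this is its centre, 25 mm above its foot. May be absent.
- stump_b_mid (a point): Waste. Purple and cream red-cabbage stump, a slightly tapered round stub 50 mm tall, 45 mm across at the foot and 39 mm at the top; this is its centre, 25 mm above its foot. May be absent.
- lemon_a_mid (a point): Waste. Squeezed yellow lemon half, cut face down, a dome 56 mm across and 33 mm tall, upright sides over the lowest 16 mm; this point is on its axis, 15 mm above its foot. May be absent.
- lemon_b_mid (a point): Waste. Squeezed yellow lemon half, cut face down, a dome 56 mm across and 33 mm tall, upright sides over the lowest 16 mm; this point is on its axis, 15 mm above its foot. May be absent.
- garlic_a_mid (a point): Good food. White garlic bulb standing on its root, 50 mm across and 50 mm tall with a thin neck; this point is on its axis, 18 mm above its foot, where it is widest (from 8 to 22 mm). May be absent.
- garlic_b_mid (a point): Good food. White garlic bulb standing on its root, 50 mm across and 50 mm tall with a thin neck; this point is on its axis, 18 mm above its foot, where it is widest (from 8 to 22 mm). May be absent.
- garlic_c_mid (a point): Good food. White garlic bulb standing on its root, 50 mm across and 50 mm tall with a thin neck; this point is on its axis, 18 mm above its foot, where it is widest (from 8 to 22 mm). May be absent.
- garlic_d_mid (a point): Good food. White garlic bulb standing on its root, 50 mm across and 50 mm tall with a thin neck; this point is on its axis, 18 mm above its foot, where it is widest (from 8 to 22 mm). May be absent.
- spice_dish_mid (a point): Bystander: small blue dish of red paprika on the board, 60 mm across, 32 mm tall; its centre, 16 mm above its foot.
Mind the look-alikes: they are no part of the job. Leave any turquoise look-alike of the part that bears stump_b_mid alone.

How it is judged (in metres and radians):
On the way, in this order (a step that is already met when the one before it is completed fails the run):
1. the pedal is pressed fully down and the lid stands open past upright (value of joint pedal above 0.385 rad and angle between lid's own z axis and vertical above 1.65 rad), for 0.2 s.
2. all the stumps and lemon halves are in the bin, its lid still open (x of stump_a_mid in the frame of bin between -0.09 and 0.09 m and y of stump_a_mid in the frame of bin between -0.095 and 0.095 m and z of stump_a_mid in the frame of bin between 0.03 and 0.165 m and x of stump_b_mid in the frame of bin between -0.09 and 0.09 m and y of stump_b_mid in the frame of bin between -0.095 and 0.095 m and z of stump_b_mid in the frame of bin between 0.03 and 0.165 m and x of lemon_a_mid in the frame of bin between -0.09 and 0.09 m and y of lemon_a_mid in the frame of bin between -0.095 and 0.095 m and z of lemon_a_mid in the frame of bin between 0.03 and 0.165 m and x of lemon_b_mid in the frame of bin between -0.09 and 0.09 m and y of lemon_b_mid in the frame of bin between -0.095 and 0.095 m and z of lemon_b_mid in the frame of bin between 0.03 and 0.165 m and angle between lid's own z axis and vertical above 1.2 rad), for 0.2 s.
3. the pedal is back up and the lid shut (angle between lid's own z axis and vertical below 0.08 rad and value of joint pedal below 0.02 rad), for 0.3 s.
At the end, for the whole second after the job is handed in: Every stump and lemon half present lies inside the bin and every garlic bulb present inside the box; the bin's lid is shut (within 0.08 rad) with its pedal up (within 0.02 rad); the box's cover is slid shut to within 6 mm; nothing of the mechanisms moves (all of step 3 and x of stump_a_mid in the frame of bin between -0.09 and 0.09 m and y of stump_a_mid in the frame of bin between -0.095 and 0.095 m and z of stump_a_mid in the frame of bin between 0.03 and 0.165 m and x of stump_b_mid in the frame of bin between -0.09 and 0.09 m and y of stump_b_mid in the frame of bin between -0.095 and 0.095 m and z of stump_b_mid in the frame of bin between 0.03 and 0.165 m and x of lemon_a_mid in the frame of bin between -0.09 and 0.09 m and y of lemon_a_mid in the frame of bin between -0.095 and 0.095 m and z of lemon_a_mid in the frame of bin between 0.03 and 0.165 m and x of lemon_b_mid in the frame of bin between -0.09 and 0.09 m and y of lemon_b_mid in the frame of bin between -0.095 and 0.095 m and z of lemon_b_mid in the frame of bin between 0.03 and 0.165 m and x of garlic_a_mid in the frame of box between -0.147 and 0.147 m and y of garlic_a_mid in the frame of box between -0.082 and 0.082 m and z of garlic_a_mid in the frame of box between 0 and 0.105 m and x of garlic_b_mid in the frame of box between -0.147 and 0.147 m and y of garlic_b_mid in the frame of box between -0.082 and 0.082 m and z of garlic_b_mid in the frame of box between 0 and 0.105 m and x of garlic_c_mid in the frame of box between -0.147 and 0.147 m and y of garlic_c_mid in the frame of box between -0.082 and 0.082 m and z of garlic_c_mid in the frame of box between 0 and 0.105 m and x of garlic_d_mid in the frame of box between -0.147 and 0.147 m and y of garlic_d_mid in the frame of box between -0.082 and 0.082 m and z of garlic_d_mid in the frame of box between 0 and 0.105 m and value of joint cover below 0.006 m and velocity of joint pedal below 0.05 rad/s and velocity of joint cover between -0.01 and 0.01 m/s); the robot touches nothing.
It fails at once if the lid is let fall: it comes down faster than 2.7 rad/s over its last 20 degrees (angle between lid's own z axis and vertical below 0.35 rad and velocity of joint pedal below -0.6 rad/s).
It fails at once if the robot touches the bin's lid (more than 1 N) (contact force between any of the fingers, the arm and lid above 1 N).
It fails at once if the spice dish is moved more than 4 cm (distance of spice_dish_mid from where it was at the start of the episode above 0.04 m).
Of stump_a, stump_b, lemon_a, lemon_b only 2 to 3 are there at a start; the rules pass over those that are not, and their reading is None.
Of garlic_a, garlic_b, garlic_c, garlic_d only 2 to 3 are there at a start; the rules pass over those that are not, and their reading is None.
At some moment in a run one of stump_a, stump_b, lemon_a, lemon_b, garlic_a, garlic_b, garlic_c, garlic_d may be knocked a few centimetres aside while the robot is not near it.
It also fails if it takes over 210 s, if anything falls off the work surface, if the arm or the gripper's body presses on something with over 40 N, if the wrist force passes 120 N, or if a joint passes its speed limit or range.

## Working session

There is one attempt and no reset: what is moved stays moved. The work goes in short steps, Python scripts to look and compute and a shell command to move; the robot and the scene stay as the last step left them, time stands still between calls to the robot, and variables do not carry over. Pictures are saved under pics/ and viewed, about 12 in all and at most 16, crops included, and the job is handed in when it is done.

```bash
ls; mkdir -p pics; cat > h.py <<'E'
import numpy as np, cv2
from bench import *
from scipy.spatial.transform import Rotation as R
def save(im,n): cv2.imwrite('pics/'+n+'.png', im[...,::-1])
def cam(n):
    p=camera_params(n); f=240/np.tan(np.radians(p['fov_y'])/2)
    K=np.array([[f,0,p['cx']],[0,f,p['cy']],[0,0,1]])
    return K,np.array(p['dist_coeffs'],float),cv2.Rodrigues(np.array(p['rvec'],float))[0],np.array(p['tvec'],float)
def ray(c,px):
    K,d,Rm,t=c; u=cv2.undistortPoints(np.array(px,float).reshape(-1,1,2),K,d).reshape(-1,2)
    return -Rm.T@t, np.c_[u,np.ones(len(u))]@Rm
def onz(c,px,z):
    o,d=ray(c,px); return o+d*((z-o[2])/d[:,2])[:,None]
def proj(c,P):
    return cv2.projectPoints(np.array(P,float).reshape(-1,1,3),cv2.Rodrigues(c[2])[0],c[3],c[0],c[1])[0].reshape(-1,2)
def cloud(c,dep):
    v,u=np.mgrid[0:480,0:640]; px=np.c_[u.ravel(),v.ravel()]
    o,d=ray(c,px); P=o+d*dep.ravel()[:,None]; P[dep.ravel()==0]=np.nan
    return P.reshape(480,640,3)
def delta(pos,yaw=None,rot=None):
    "shift and rotvec in the tool axes from present measured pose"
    s=sense(); A=R.from_euler('xyz',s['ee_rot'],degrees=True)
    sh=A.inv().apply(np.array(pos)-s['ee_pos']); return sh
E
cat > a.py <<'E'
from h import *
for n in('top','scene'):
    im,d=snapshot(n); save(im,n+'0'); c=cam(n); np.savez(n+'0.npz',im=im,d=d)
    print(n,'cam at',-c[2].T@c[3])
    for l in ['bin','bin_mouth','pedal_tread','lid','box','box_mouth','cover_handle','board','stump_a_mid','lemon_a_mid','garlic_a_mid','spice_dish_mid']:
        z=dict(bin=0,bin_mouth=.186,pedal_tread=.067,lid=.188,box=0,box_mouth=.11,cover_handle=.137,board=0,stump_a_mid=.037,lemon_a_mid=.027,garlic_a_mid=.030,spice_dish_mid=.028)[l]
        for r in landmark_of(l,n):
            if r['p']>.2: print(l,round(r['p'],2),np.round(r['pixel']),np.round(onz(c,r['pixel'],z)[0],3))
s=sense();print(s)
E
python3 a.py
```

```text
pics
top cam at [0.34572008 0.00526974 1.06179691]
bin 0.59 [454. 215.] [ 0.559 -0.337  0.   ]
bin_mouth 0.67 [143. 179.] [0.585 0.329 0.186]
pedal_tread 0.94 [146. 273.] [0.412 0.353 0.067]
lid 0.66 [154. 132.] [0.679 0.311 0.188]
lid 0.36 [271. 216.] [0.514 0.08  0.188]
box 0.91 [453. 212.] [ 0.566 -0.335  0.   ]
box_mouth 0.64 [474. 234.] [ 0.497 -0.342  0.11 ]
cover_handle 0.97 [477. 239.] [ 0.481 -0.338  0.137]
board 0.63 [307. 216.] [0.551 0.011 0.   ]
stump_a_mid 0.82 [272. 215.] [0.547 0.09  0.037]
lemon_a_mid 0.63 [453. 216.] [ 0.55  -0.325  0.027]
garlic_a_mid 0.58 [276. 174.] [0.644 0.082 0.03 ]
spice_dish_mid 0.69 [264. 262.] [0.44  0.105 0.028]
spice_dish_mid 0.44 [477. 242.] [ 0.49  -0.379  0.028]
scene cam at [1.2507112  0.33121135 0.93905438]
bin 0.63 [338. 307.] [0.524 0.08  0.   ]
bin 0.62 [443. 359.] [0.574 0.339 0.   ]
bin_mouth 0.89 [451. 304.] [0.583 0.326 0.186]
lid 0.95 [436. 342.] [0.679 0.317 0.188]
box 0.85 [175. 270.] [ 0.565 -0.341  0.   ]
box_mouth 0.65 [182. 220.] [ 0.497 -0.341  0.11 ]
box_mouth 0.62 [335. 309.] [0.616 0.107 0.11 ]
cover_handle 0.96 [1
[... 296 characters left out ...]
0.74 [359. 276.] [0.437 0.101 0.028]
{'time_s': 1.3, 'joints': array([-8.40197146e+01,  1.79287295e+01,  8.58126964e+01,  9.24603470e-04,
        7.62613073e+01, -1.27987836e+01]), 'joint_velocities': array([-0.03262898,  0.00706333,  0.0146674 ,  0.00555795,  0.04668447,
        0.01537189]), 'joint_efforts': array([-1.63705513e-04, -4.02114987e+01, -2.52415431e+01,  6.94619422e-02,
        3.19308601e-02, -8.93645904e-06]), 'ee_pos': array([ 0.1690096, -0.4970515,  0.238707 ]), 'ee_rot': array([-1.79997534e+02, -1.48129886e-03,  1.87788493e+01]), 'wrist_force': array([0.17714545, 0.06913938, 0.32416648]), 'moment': array([ 0.00313205, -0.00912913,  0.04714119]), 'width': 0.998701903272764}
```

```bash
python3 - <<'E'
from h import *
im=np.load('top0.npz')['im']; save(cv2.resize(im[130:310,90:550],None,fx=1.7,fy=1.7,interpolation=cv2.INTER_CUBIC),'v1')
im=np.load('scene0.npz')['im']; save(cv2.resize(im[150:450,100:560],None,fx=1.7,fy=1.7,interpolation=cv2.INTER_CUBIC),'v2')
E
```

```text
(no output)
```

View pics/v1.png

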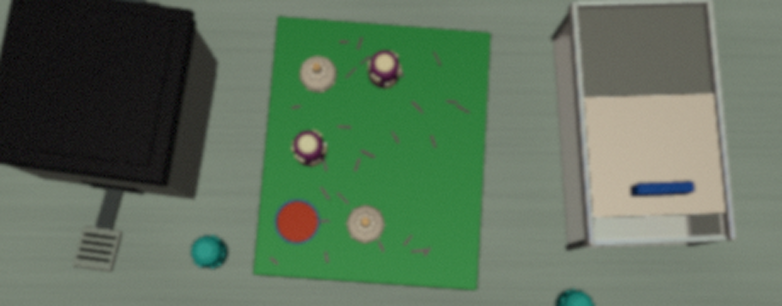

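View pics/v2.png

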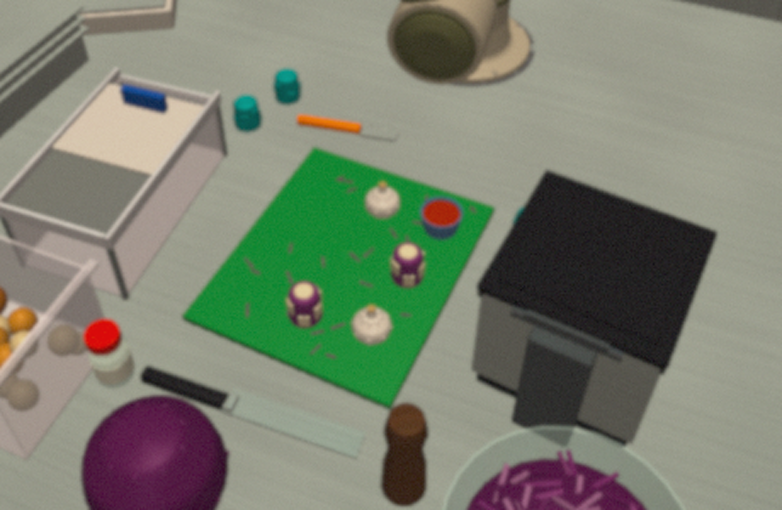

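The top view shows two stumps at full-frame pixels (316,170) and (272,216), and two garlic bulbs at (277,173) and (305,262). The dish is at (265,260). There are no lemons on the board. The turquoise knobs at (213,278) and (428,307) stand off the board and are the look-alikes, so I leave them alone. The purple and cream stubs on the board match the waste description. The cover is partly open. Next I refine the positions using depth.

```bash
python3 - <<'E'
from h import *
for n in('top','scene'):
    Z=np.load(n+'0.npz'); im,d=Z['im'],Z['d']; c=cam(n); P=cloud(c,d)
    z=P[...,2]; h=cv2.cvtColor(im,cv2.COLOR_RGB2HSV); H,S,V=[h[...,i].astype(int) for i in range(3)]
    def rect(m,l):
        p=P[m][:,:2].astype(np.float32); p=p[~np.isnan(p).any(1)]
        if len(p)<20: print(l,len(p)); return
        print(n,l,len(p),'z',np.round(np.nanmedian(P[m][:,2]),3),[np.round(x,3) for x in cv2.minAreaRect(p)])
    X,Y=P[...,0],P[...,1]
    rect((z>.19)&(z<.225)&(X>.4)&(X<.8)&(Y>.15)&(V<70),'lid')
    rect((H>100)&(H<125)&(S>150)&(z>.13)&(z<.17)&(Y<-.2),'handle')
    rect((z>.115)&(z<.135)&(X>.35)&(X<.8)&(Y<-.2)&(Y>-.5),'boxtop')
    rect((z>.055)&(z<.085)&(X>.35)&(X<.46)&(Y>.25)&(Y<.45),'tread')
    on=(X>.38)&(X<.74)&(Y>-.15)&(Y<.16)&(z>.04)&(z<.08)&~((H>45)&(H<85)&(S>120))
    k,L,st,ce=cv2.connectedComponentsWithStats(on.astype(np.uint8))
    for i in range(1,k):
        if st[i,4]>25: 
            q=P[L==i]; print(n,'obj',st[i,4],np.round(ce[i]),np.round(np.median(q,0),3),np.round(q.max(0),3),im[L==i].mean(0).round())
    r=[x for l in('stump_a_mid','garlic_a_mid') for x in outline_of(l,n)]
    for x in r: print(round(x['p'],2),np.round(x['pixel']),x['mask'].sum())
E
```

```text
top lid 11439 z 0.205 [array([0.586, 0.326]), array([0.208, 0.21 ]), np.float64(82.655)]
top handle 166 z 0.152 [array([ 0.476, -0.34 ]), array([0.01 , 0.066]), np.float64(3.414)]
top boxtop 8977 z 0.122 [array([ 0.603, -0.371]), array([0.375, 0.268]), np.float64(4.257)]
top tread 696 z 0.071 [array([0.419, 0.348]), array([0.049, 0.081]), np.float64(82.416)]
top obj 282 [316. 169.] [ 0.649 -0.009  0.06 ] [0.672 0.012 0.067] [121. 100.  92.]
top obj 210 [277. 172.] [0.643 0.08  0.046] [0.664 0.101 0.067] [158. 146. 124.]
top obj 301 [271. 216.] [0.541 0.089 0.061] [0.564 0.112 0.067] [122. 105.  95.]
top obj 329 [265. 260.] [0.444 0.103 0.042] [0.473 0.132 0.049] [127.  71.  56.]
top obj 228 [305. 261.] [0.442 0.014 0.046] [0.462 0.034 0.067] [159. 147. 125.]
0.61 [274. 216.] 352
0.87 [275. 172.] 374
scene lid 9526 z 0.204 [array([0.591, 0.327]), array([0.204, 0.209]), np.float64(82.361)]
scene handle 193 z 0.146 [array([ 0.48 , -0.337]), array([0.017, 0.066]), np.float64(2.956)]
scene boxtop 5373 z 0.121 [array([ 0.607, -0.359]), array([0.385, 0.272]), np.float64(0.234)]
tread 0
scene obj 154 [325. 264.] [0.45  0.019 0.046] [0.465 0.035 0.067] [188. 174. 145.]
scene obj 192 [360. 275.] [0.445 0.105 0.042] [0.475 0.133 0.048] [131.  65.  55.]
scene obj 295 [340. 301.] [0.552 0.094 0.059] [0.566 0.113 0.066] [136. 107. 101.]
scene obj 325 [279. 325.] [ 0.661 -0.004  0.059] [0.676 0.015 0.067] [137. 105. 101.]
scene obj 200 [319. 337.] [0.652 0.085 0.046] [0.669 0.102 0.066] [190. 174. 146.]
0.77 [338. 309.] 441
0.61 [325. 267.] 325
0.84 [318. 336.] 408
0.63 [170. 256.] 10774
```

```bash
cat >> h.py <<'E'
def go(x,y,z,yaw):
    s=sense(); A=R.from_euler('xyz',s['ee_rot'],degrees=True); B=R.from_euler('xyz',[180,0,yaw],degrees=True)
    print('delta',np.round(A.inv().apply(np.array([x,y,z])-s['ee_pos']),4),np.round((A.inv()*B).as_rotvec(),3))
def st():
    s=sense(); print('t',round(s['time_s'],2),'pos',np.round(s['ee_pos'],4),'rot',np.round(s['ee_rot'],1),'F',np.round(s['wrist_force'],1),'w',round(s['width']*.0881,4),'j',np.round(s['joints']))
E
python3 -m creep '0.069 -0.01 0 0 0 -0.14 0.088; 0.137 -0.02 0 0 0 -0.28 0.088; 0.206 -0.03 0 0 0 -0.42 0.088; 0.275 -0.04 0 0 0 -0.56 0.088; 0.343 -0.05 0 0 0 -0.70 0.088; 0.343 -0.05 0 0 0 -0.84 0.088; 0.343 -0.05 0 0 0 -0.98 0.088; 0.343 -0.05 0 0 0 -1.12 0.088; 0.343 -0.05 0 0 0 -1.26 0.088; 0.343 -0.05 0 0 0 -1.297 0.088'
python3 -m creep '0 0 0 0 0 0 0.045; 0 0 0 0 0 0 0.045; 0 0 0 0 0 0 0.045;0 0 0 0 0 0 0.045'
python3 - <<'E'
from h import *
st(); im,d=snapshot('wrist'); c=cam('wrist'); save(im,'w1'); P=cloud(c,d)
h=cv2.cvtColor(im,cv2.COLOR_RGB2HSV); m=(h[...,0]>100)&(h[...,0]<125)&(h[...,1]>150)&(P[...,2]>.145)&(P[...,2]<.165)
print(cv2.minAreaRect(P[m][:,:2].astype(np.float32)),np.median(P[m],0))
go(.478,-.339,.127,93)
E
```

```text
time_s: 2.5
ee_pos: [0.478, -0.3389, 0.2385]
ee_rot: [-180.0, -0.0, 93.4]
wrist_force: [0.1, 0.2, -0.6]
width: 0.998
time_s: 2.9
ee_pos: [0.4776, -0.3394, 0.2387]
ee_rot: [-180.0, -0.0, 93.1]
wrist_force: [0.3, -0.1, 0.0]
width: 0.66
t 2.9 pos [ 0.4776 -0.3394  0.2387] rot [-180.    -0.    93.1] F [ 0.3 -0.1  0. ] w 0.0582 j [-47.  26.  75.  -0.  80. -50.]
((0.4811500906944275, -0.3548782467842102), (0.008797988295555115, 0.03750095143914223), 2.819723606109619) [ 0.4812342  -0.36457268  0.15299088]
delta [0.0003 0.0004 0.1117] [0.    0.    0.001]
```

View pics/w1.png

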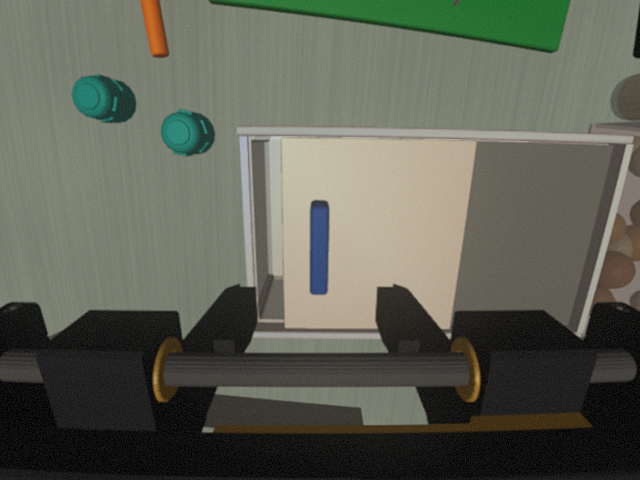

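The wrist view shows the handle at (319,247), at world x ≈ 0.481 between the fingers. I grip it and slide the cover back.

```bash

python3 -m creep '0 0.003 0.025 0 0 0 0.05; 0 0.003 0.05 0 0 0 0.05; 0 0.003 0.075 0 0 0 0.05; 0 0.003 0.1 0 0 0 0.05; 0 0.003 0.111 0 0 0 0.05; 0 0.003 0.111 0 0 0 0.05; 0 0.003 0.111 0 0 0 0.0; 0 0.003 0.111 0 0 0 0.0;0 0.003 0.111 0 0 0 0.0;0 0.003 0.111 0 0 0 0.0' 15
python3 -m creep '0 0 0 0 0 0 0; 0 0.01 0 0 0 0 0; 0 0.022 0 0 0 0 0; 0 0.036 0 0 0 0 0; 0 0.05 0 0 0 0 0; 0 0.064 0 0 0 0 0; 0 0.078 0 0 0 0 0; 0 0.09 0 0 0 0 0; 0 0.1 0 0 0 0 0; 0 0.104 0 0 0 0 0'
python3 -m creep '0 0.003 0 0 0 0 0; 0 0.006 0 0 0 0 0; 0 0.006 0 0 0 0 0'
python3 -c "from h import *;st()"
```

```text
time_s: 3.95
ee_pos: [0.4808, -0.3393, 0.1284]
ee_rot: [180.0, 0.0, 93.1]
wrist_force: [0.2, -0.3, -0.3]
width: 0.227
time_s: 4.95
ee_pos: [0.5857, -0.3348, 0.1281]
ee_rot: [179.9, 0.2, 93.1]
wrist_force: [-1.6, -6.4, 1.7]
width: 0.159
time_s: 5.25
ee_pos: [0.5906, -0.3346, 0.1281]
ee_rot: [-180.0, 0.2, 93.1]
wrist_force: [-5.4, -5.7, 2.8]
width: 0.158
t 5.25 pos [ 0.5906 -0.3346  0.1281] rot [-180.     0.2   93.1] F [-5.4 -5.7  2.8] w 0.014 j [-39.  43.  63.  -0.  74. -42.]
```

```bash

python3 -m creep '0 0 0 0 0 0 0.04; 0 0 0 0 0 0 0.04; 0 0 -0.04 0 0 0 0.06; 0 0 -0.08 0 0 0 0.088; 0 0 -0.112 0 0 0 0.088; 0.04 -0.014 -0.112 0 0 0 0.088; 0.085 -0.03 -0.112 0 0 0 0.088; 0.13 -0.046 -0.112 0 0 0 0.088; 0.175 -0.062 -0.112 0 0 0 0.088; 0.22 -0.078 -0.112 0 0 0 0.088' 
python3 -m creep '0.045 -0.016 0 0 0 0 0.088; 0.09 -0.032 0 0 0 0 0.088; 0.13 -0.046 0 0 0 0 0.088; 0.138 -0.049 0 0 0 0 0.088; 0.138 -0.049 0 0 0 0 0.088; 0.138 -0.049 0 0 0 0 0.088'
cat > wl.py <<'E'
import sys
from h import *
n=sys.argv[1]
st(); im,d=snapshot('wrist'); c=cam('wrist'); save(im,n); P=cloud(c,d)
h=cv2.cvtColor(im,cv2.COLOR_RGB2HSV).astype(int); z=P[...,2]
on=(z>.035)&(z<.08)&~((h[...,0]>45)&(h[...,0]<85)&(h[...,1]>100))
k,L,s,ce=cv2.connectedComponentsWithStats(on.astype(np.uint8))
for i in range(1,k):
    if s[i,4]>300:
        q=P[L==i]; t=q[q[:,2]>q[:,2].max()-.025]; print('obj',s[i,4],np.round(ce[i]),'mid',np.round((q.max(0)+q.min(0))/2,3),'size',np.round(np.ptp(q,0),3),'zmax',round(q[:,2].max(),3),im[L==i].mean(0).round())
for l,zz in(('garlic_a_mid',.03),('stump_a_mid',.037)):
    for r in landmark_of(l,'wrist'):
        if r['p']>.3: print(l,round(r['p'],2),np.round(r['pixel']),np.round(onz(c,r['pixel'],zz)[0],3))
E
python3 wl.py w2
```

```text
time_s: 6.25
ee_pos: [0.4999, -0.1157, 0.2397]
ee_rot: [180.0, -0.0, 93.1]
wrist_force: [0.4, 0.1, 0.2]
width: 1.0
time_s: 6.85
ee_pos: [0.4449, 0.0168, 0.2398]
ee_rot: [180.0, 0.0, 93.1]
wrist_force: [-0.5, -0.1, 0.4]
width: 1.002
t 6.85 pos [0.4449 0.0168 0.2398] rot [180.    0.   93.1] F [-0.5 -0.1  0.4] w 0.0883 j [-13.   8.  99.  -0.  74. -16.]
obj 456 [290.   6.] mid [0.411 0.208 0.045] size [0.04  0.015 0.018] zmax 0.054 [ 41. 116. 104.]
obj 1512 [540.   8.] mid [0.623 0.222 0.057] size [0.087 0.012 0.045] zmax 0.08 [59. 58. 51.]
obj 2917 [322. 129.] mid [0.448 0.104 0.043] size [0.058 0.058 0.009] zmax 0.047 [154.  78.  59.]
obj 1695 [421. 149.] mid [0.546 0.091 0.051] size [0.042 0.044 0.032] zmax 0.067 [134. 108.  97.]
obj 1520 [514. 165.] mid [0.649 0.081 0.05 ] size [0.043 0.046 0.031] zmax 0.066 [168. 153. 128.]
obj 1396 [317. 216.] mid [0.447 0.015 0.051] size [0.045 0.046 0.032] zmax 0.067 [171. 156. 130.]
obj 1518 [507. 249.] mid [ 0.654 -0.008  0.051] size [0.04  0.044 0.031] zmax 0.066 [120.  94.  86.]
obj 653 [225. 418.] mid [ 0.341 -0.257  0.045] size [0.04 0.04 0.02] zmax 0.055 [ 33. 113. 101.]
obj 1448 [371. 421.] mid [ 0.541 -0.254  0.05 ] size [0.254 0.013 0.03 ] zmax 0.065 [137. 128. 117.]
garlic_a_mid 0.56 [510. 168.] [0.65  0.078 0.03 ]
stump_a_mid 0.95 [415. 147.] [0.543 0.093 0.037]
stump_a_mid 0.74 [315. 214.] [0.445 0.018 0.037]
```

```bash

python3 -m creep '0 0.002 0.05 0 0 0 0.088; 0 0.002 0.1 0 0 0 0.088; 0 0.002 0.145 0 0 0 0.088; 0 0.002 0.18 0 0 0 0.088; 0 0.002 0.205 0 0 0 0.088; 0 0.002 0.22 0 0 0 0.088; 0 0.002 0.2245 0 0 0 0.088; 0 0.002 0.2245 0 0 0 0.088; 0 0.002 0.2245 0 0 0 0.03; 0 0.002 0.2245 0 0 0 0.03' 15
python3 -m creep '0 0 0 0 0 0 0.03; 0 0 0 0 0 0 0.03; 0 0 0 0 0 0 0.03; 0 0 0 0 0 0 0.03; 0 0 -0.02 0 0 0 0.03; 0 0 -0.05 0 0 0 0.03; 0 0 -0.09 0 0 0 0.03; 0 0 -0.13 0 0 0 0.03; 0 0 -0.17 0 0 0 0.03; 0 0 -0.17 0 0 0 0.03'
python3 -c "from h import *;st();go(.497,-.34,.185,93.1)"
```

```text
time_s: 8.0
ee_pos: [0.4469, 0.0173, 0.016]
ee_rot: [179.9, 0.0, 93.1]
wrist_force: [0.0, -0.2, 0.4]
width: 0.841
time_s: 9.0
ee_pos: [0.4483, 0.0172, 0.1896]
ee_rot: [179.5, 0.1, 93.1]
wrist_force: [0.8, -0.1, -1.6]
width: 0.563
t 9.0 pos [0.4483 0.0172 0.1896] rot [1.795e+02 1.000e-01 9.310e+01] F [ 0.8 -0.1 -1.6] w 0.0496 j [-13.  11. 103.   0.  66. -16.]
delta [-0.3593  0.0293  0.0057] [0.009 0.002 0.   ]
```

```bash

python3 -m creep '-0.02 0.002 0 0 0 0 0.03; -0.06 0.005 0 0 0 0 0.03; -0.105 0.008 0 0 0 0 0.03; -0.15 0.012 0 0 0 0 0.03; -0.195 0.016 0 0 0 0 0.03; -0.24 0.02 0 0 0 0 0.03; -0.285 0.024 0 0 0 0 0.03; -0.33 0.027 0 0 0 0 0.03; -0.365 0.029 0 0 0 0 0.03; -0.385 0.029 0 0 0 0 0.03'
python3 -m creep '0 0 0.02 0 0 0 0.03; 0 0 0.05 0 0 0 0.03; 0 0 0.075 0 0 0 0.03; 0 0 0.088 0 0 0 0.03; 0 0 0.088 0 0 0 0.03; 0 0 0.088 0 0 0 0.068; 0 0 0.088 0 0 0 0.068; 0 0 0.088 0 0 0 0.068; 0 0 0.06 0 0 0 0.068; 0 0 0.02 0 0 0 0.068'
python3 -c "from h import *;st();go(.649,.081,.22,93.1)"
```

```text
time_s: 10.0
ee_pos: [0.4955, -0.3677, 0.1832]
ee_rot: [-179.9, -0.1, 93.0]
wrist_force: [0.1, -0.2, -0.3]
width: 0.56
time_s: 11.0
ee_pos: [0.4955, -0.3648, 0.165]
ee_rot: [-179.9, -0.1, 93.1]
wrist_force: [-0.7, -0.2, -0.5]
width: 0.77
t 11.0 pos [ 0.4955 -0.3648  0.165 ] rot [-1.799e+02 -1.000e-01  9.310e+01] F [-0.7 -0.2 -0.5] w 0.0678 j [-47.  33.  75.  -0.  73. -50.]
delta [ 0.437   0.1772 -0.0543] [-0.002 -0.003 -0.   ]
```

```bash

python3 -m creep '0 0 -0.04 0 0 0 0.088; 0.04 0.017 -0.055 0 0 0 0.088; 0.085 0.035 -0.055 0 0 0 0.088; 0.13 0.053 -0.055 0 0 0 0.088; 0.175 0.071 -0.055 0 0 0 0.088; 0.22 0.089 -0.055 0 0 0 0.088; 0.265 0.107 -0.055 0 0 0 0.088; 0.31 0.125 -0.055 0 0 0 0.088; 0.355 0.143 -0.055 0 0 0 0.088; 0.4 0.162 -0.055 0 0 0 0.088'
python3 -m creep '0.03 0.012 0 0 0 0 0.088; 0.037 0.015 0 0 0 0 0.088; 0.037 0.015 0 0 0 0 0.088; 0.037 0.015 0 0 0 0 0.088'
python3 wl.py w3
python3 -c "from h import *;go(.649,.081,.015,93.1)"
```

```text
time_s: 12.0
ee_pos: [0.6367, 0.0449, 0.2212]
ee_rot: [179.9, 0.0, 93.1]
wrist_force: [0.0, -0.9, -0.2]
width: 0.995
time_s: 12.4
ee_pos: [0.6491, 0.0792, 0.2205]
ee_rot: [180.0, 0.0, 93.0]
wrist_force: [-1.2, 0.1, 0.1]
width: 1.0
t 12.4 pos [0.6491 0.0792 0.2205] rot [180.   0.  93.] F [-1.2  0.1  0.1] w 0.0881 j [-3. 35. 62. -0. 82. -6.]
obj 623 [538.  15.] mid [0.831 0.269 0.061] size [0.06  0.029 0.039] zmax 0.08 [104. 110.  98.]
obj 1858 [602.  11.] mid [0.871 0.271 0.06 ] size [0.091 0.024 0.04 ] zmax 0.08 [82. 50. 68.]
obj 2685 [231.  46.] mid [0.572 0.229 0.057] size [0.189 0.025 0.045] zmax 0.08 [64. 63. 56.]
obj 1511 [57. 55.] mid [0.412 0.221 0.045] size [0.039 0.039 0.02 ] zmax 0.055 [ 40. 126. 113.]
obj 1699 [496. 116.] mid [0.813 0.189 0.058] size [0.036 0.048 0.045] zmax 0.08 [51. 43. 34.]
obj 2864 [113. 185.] mid [0.448 0.104 0.041] size [0.061 0.058 0.012] zmax 0.047 [129.  61.  46.]
obj 1777 [212. 203.] mid [0.548 0.092 0.051] size [0.043 0.044 0.031] zmax 0.066 [134. 110.  99.]
obj 1577 [317. 216.] mid [0.651 0.082 0.051] size [0.046 0.046 0.031] zmax 0.066 [178. 163. 136.]
obj 1421 [318. 300.] mid [ 0.657 -0.006  0.051] size [0.044 0.041 0.032] zmax 0.067 [132. 105.  95.]
obj 1463 [561. 297.] mid [0.923 0.009 0.057] size [0.093 0.043 0.045] zmax 0.08 [48. 33. 40.]
garlic_a_mid 0.9 [318. 220.] [0.652 0.077 0.03 ]
garlic_a_mid 0.74 [230. 272.] [0.559 0.013 0.03 ]
stump_a_mid 0.83 [213. 199.] [0.546 0.094 0.037]
stump_a_mid 0.46 [315. 297.] [ 0.653 -0.008  0.037]
delta [ 1.900e-03 -1.000e-04  2.055e-01] [ 0.     0.    -0.002]
```

```bash

python3 -m creep '0.002 0.001 0.05 0 0 0 0.088; 0.002 0.001 0.1 0 0 0 0.088; 0.002 0.001 0.14 0 0 0 0.088; 0.002 0.001 0.17 0 0 0 0.088; 0.002 0.001 0.19 0 0 0 0.088; 0.002 0.001 0.202 0 0 0 0.088; 0.002 0.001 0.205 0 0 0 0.088; 0.002 0.001 0.205 0 0 0 0.088; 0.002 0.001 0.205 0 0 0 0.03; 0.002 0.001 0.205 0 0 0 0.03' 15
python3 -m creep '0 0 0 0 0 0 0.03; 0 0 0 0 0 0 0.03; 0 0 0 0 0 0 0.03; 0 0 0 0 0 0 0.03; 0 0 -0.02 0 0 0 0.03; 0 0 -0.05 0 0 0 0.03; 0 0 -0.09 0 0 0 0.03; 0 0 -0.13 0 0 0 0.03; 0 0 -0.17 0 0 0 0.03; 0 0 -0.17 0 0 0 0.03'
python3 -c "from h import *;st();go(.497,-.32,.185,93.1)"
```

```text
time_s: 13.55
ee_pos: [0.6507, 0.0826, 0.0164]
ee_rot: [179.9, 0.0, 93.1]
wrist_force: [-0.4, -0.4, 0.2]
width: 0.838
time_s: 14.55
ee_pos: [0.6521, 0.0826, 0.1914]
ee_rot: [179.4, 0.1, 93.1]
wrist_force: [-0.1, -0.9, 0.2]
width: 0.56
t 14.55 pos [0.6521 0.0826 0.1914] rot [1.794e+02 1.000e-01 9.310e+01] F [-0.1 -0.9  0.2] w 0.0493 j [-3. 37. 64.  0. 78. -6.]
delta [-0.3936 -0.1767  0.005 ] [0.01  0.001 0.   ]
```

View pics/w3.png

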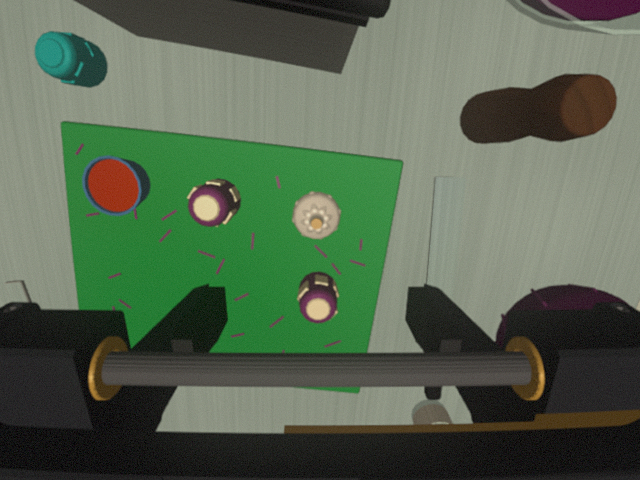

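The view shows garlic at (317,216), stumps at (213,203) and (318,298), and the dish at (113,185). Nothing is at (230,272), so that detection was false. I drop the second garlic in the box.

```bash

python3 -m creep '-0.02 -0.009 0 0 0 0 0.03; -0.06 -0.027 0 0 0 0 0.03; -0.105 -0.047 0 0 0 0 0.03; -0.15 -0.067 0 0 0 0 0.03; -0.195 -0.087 0 0 0 0 0.03; -0.24 -0.107 0 0 0 0 0.03; -0.285 -0.127 0 0 0 0 0.03; -0.33 -0.147 0 0 0 0 0.03; -0.375 -0.168 0 0 0 0 0.03; -0.394 -0.177 0 0 0 0 0.03'
python3 -m creep '0 0 0.02 0 0 0 0.03; 0 0 0.05 0 0 0 0.03; 0 0 0.075 0 0 0 0.03; 0 0 0.088 0 0 0 0.03; 0 0 0.088 0 0 0 0.03; 0 0 0.088 0 0 0 0.068; 0 0 0.088 0 0 0 0.068; 0 0 0.088 0 0 0 0.068; 0 0 0.06 0 0 0 0.068; 0 0 -0.01 0 0 0 0.068'
python3 - <<'E'
from h import *
st();go(.5906,-.3346,.22,93.1)
im,d=snapshot('top'); save(cv2.resize(im[130:310,90:550],None,fx=1.7,fy=1.7),'v4')
E
```

```text
time_s: 15.55
ee_pos: [0.4926, -0.3237, 0.1842]
ee_rot: [-179.9, -0.0, 92.9]
wrist_force: [0.6, 0.6, -0.4]
width: 0.562
time_s: 16.55
ee_pos: [0.4937, -0.3194, 0.1741]
ee_rot: [-179.8, -0.2, 93.1]
wrist_force: [0.7, 0.2, 0.3]
width: 0.772
t 16.55 pos [ 0.4937 -0.3194  0.1741] rot [-179.8   -0.2   93.1] F [0.7 0.2 0.3] w 0.068 j [-44.  29.  79.  -0.  72. -47.]
delta [-0.0202  0.0958 -0.0464] [-0.004 -0.004 -0.   ]
```

View pics/v4.png

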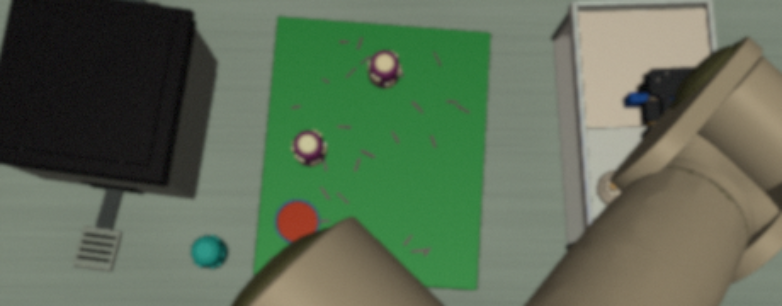

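```bash

python3 -m creep '-0.03 0.02 -0.04 0 0 0 0.05; -0.07 0.04 -0.045 0 0 0 0.05; -0.1 0.05 -0.045 0 0 0 0.05; -0.1 0.05 -0.045 0 0 0 0.05; -0.1 0.05 -0.045 0 0 0 0.05' 
python3 - <<'E'
from h import *
st()
im,d=snapshot('wrist'); save(im,'w4'); c=cam('wrist');P=cloud(c,d)
h=cv2.cvtColor(im,cv2.COLOR_RGB2HSV).astype(int); m=(h[...,0]>100)&(h[...,0]<125)&(h[...,1]>150)&(P[...,2]>.145)&(P[...,2]<.165)
print(cv2.minAreaRect(P[m][:,:2].astype(np.float32)))
go(.5906,-.3346,.128,93.1)
E
```

```text
time_s: 17.1
ee_pos: [0.5499, -0.4175, 0.22]
ee_rot: [-180.0, -0.0, 93.1]
wrist_force: [0.1, 0.7, 0.4]
width: 0.567
t 17.1 pos [ 0.5499 -0.4175  0.22  ] rot [-180.    -0.    93.1] F [0.1 0.7 0.4] w 0.05 j [-47.  41.  53.   0.  86. -50.]
((0.5919537544250488, -0.3346237540245056), (0.027325985953211784, 0.0), 100.77027130126953)
delta [0.08   0.0451 0.0924] [ 0. -0.  0.]
```

View pics/w4.png

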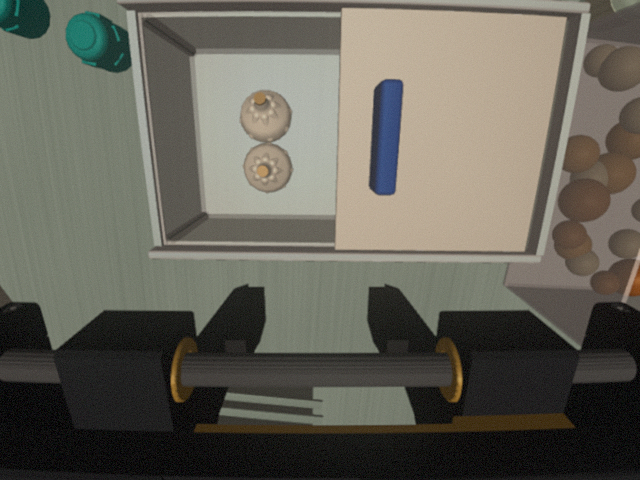

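Both bulbs stand inside the box, at (266,115) and (267,167), and the handle is at (386,137). Now I grip the handle and slide the cover shut.

```bash

python3 -m creep '0.04 0.023 0 0 0 0 0.05; 0.08 0.045 0 0 0 0 0.05; 0.08 0.045 0.03 0 0 0 0.05; 0.08 0.045 0.06 0 0 0 0.05; 0.08 0.045 0.085 0 0 0 0.05; 0.08 0.045 0.092 0 0 0 0.05; 0.08 0.045 0.092 0 0 0 0.05; 0.08 0.045 0.092 0 0 0 0.0; 0.08 0.045 0.092 0 0 0 0.0; 0.08 0.045 0.092 0 0 0 0.0' 15
python3 -m creep '0 0 0 0 0 0 0; 0 -0.01 0 0 0 0 0; 0 -0.024 0 0 0 0 0; 0 -0.04 0 0 0 0 0; 0 -0.056 0 0 0 0 0; 0 -0.072 0 0 0 0 0; 0 -0.088 0 0 0 0 0; 0 -0.104 0 0 0 0 0; 0 -0.12 0 0 0 0 0; 0 -0.13 0 0 0 0 0'
python3 -m creep '0 -0.005 0 0 0 0 0; 0 -0.01 0 0 0 0 0; 0 -0.014 0 0 0 0 0; 0 -0.016 0 0 0 0 0; 0 -0.016 0 0 0 0 0'
python3 -c "from h import *;st()"
```

```text
time_s: 18.15
ee_pos: [0.5909, -0.3354, 0.1294]
ee_rot: [179.9, 0.1, 93.1]
wrist_force: [-0.1, 0.4, 0.8]
width: 0.314
time_s: 19.15
ee_pos: [0.4603, -0.3407, 0.1285]
ee_rot: [180.0, -0.2, 93.1]
wrist_force: [1.2, 8.2, 3.3]
width: 0.156
time_s: 19.65
ee_pos: [0.4491, -0.3412, 0.1285]
ee_rot: [179.4, -0.0, 93.1]
wrist_force: [30.6, 8.6, -8.6]
width: 0.193
t 19.65 pos [ 0.4491 -0.3412  0.1285] rot [179.4  -0.   93.1] F [30.6  8.6 -8.6] w 0.017 j [-49.  29.  88.   1.  64. -53.]
```

```bash

python3 -m creep '0 0.004 0 0 0 0 0.04; 0 0.004 0 0 0 0 0.04; 0 0.004 0 0 0 0 0.04; 0 0.004 -0.04 0 0 0 0.04; 0 0.004 -0.085 0 0 0 0.04; 0.02 0.004 -0.12 0 0 0 0.03; 0.06 0.003 -0.12 0 0 0 0; 0.105 0.003 -0.12 0 0 0 0; 0.15 0.003 -0.12 0 0 0 0; 0.195 0.003 -0.12 0 0 0 0' 10
python3 -m creep '0.045 0 0 0 0 -0.14 0; 0.09 0 0 0 0 -0.28 0; 0.135 0 0 0 0 -0.42 0; 0.18 0 0 0 0 -0.56 0; 0.225 0 0 0 0 -0.7 0; 0.27 0 0 0 0 -0.84 0; 0.315 0 0 0 0 -0.98 0; 0.36 0 0 0 0 -1.12 0; 0.405 0 0 0 0 -1.26 0; 0.44 0 0 0 0 -1.386 0'
python3 - <<'E'
from h import *
st();go(.411,.35,.1,172.5)
im,d=snapshot('top'); save(cv2.resize(im[130:310,90:550],None,fx=1.7,fy=1.7),'v5'); c=cam('top');P=cloud(c,d)
h=cv2.cvtColor(im,cv2.COLOR_RGB2HSV).astype(int); m=(h[...,0]>100)&(h[...,0]<125)&(h[...,1]>150)&(P[...,2]>.14)&(P[...,2]<.165)&(P[...,1]<-.2)
print(cv2.minAreaRect(P[m][:,:2].astype(np.float32)))
im,d=snapshot('wrist'); save(im,'w5'); c=cam('wrist')
print(outline_of('pedal_tread','wrist')[:1])
for r in landmark_of('pedal_tread','wrist'): print(r['p'],r['pixel'],onz(c,r['pixel'],.067)[0])
E
```

```text
time_s: 20.65
ee_pos: [0.4365, -0.1468, 0.2484]
ee_rot: [180.0, 0.0, 93.0]
wrist_force: [0.5, -0.2, -0.1]
width: 0.026
time_s: 21.65
ee_pos: [0.413, 0.2931, 0.2484]
ee_rot: [180.0, 0.0, 172.9]
wrist_force: [-0.3, -0.5, 0.3]
width: 0.008
t 21.65 pos [0.413  0.2931 0.2484] rot [180.    0.  172.9] F [-0.3 -0.5  0.3] w 0.0007 j [ 22.  15.  88.  -0.  77. -61.]
delta [0.0091 0.0562 0.1484] [0.    0.    0.006]
((0.44718408584594727, -0.34011077880859375), (0.009827973321080208, 0.06462850421667099), 2.7110836505889893)
[{'pixel': [367.9, 213.9], 'p': 0.94, 'mask': array([[False, False, False, ..., False, False, False],
       [False, False, False, ..., False, False, False],
       [False, False, False, ..., False, False, False],
       ...,
       [False, False, False, ..., False, False, False],
       [False, False, False, ..., False, False, False],
       [False, False, False, ..., False, False, False]], shape=(480, 640))}]
0.86 [368.2, 206.5] [0.4081941  0.34867402 0.067     ]
```

View pics/w5.png

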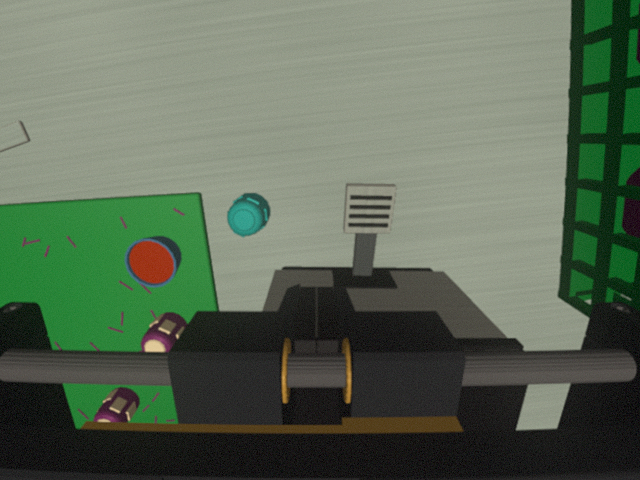

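The wrist view shows the tread at (369,209), at world (0.408, 0.349). The top view puts the cover handle at its shut position. I press the pedal with the fingers closed.

```bash

python3 -m creep '0.005 0.025 0 0 0 0 0; 0.011 0.055 0 0 0 0 0; 0.011 0.055 0.04 0 0 0 0; 0.011 0.055 0.085 0 0 0 0; 0.011 0.055 0.125 0 0 0 0; 0.011 0.055 0.155 0 0 0 0; 0.011 0.055 0.167 0 0 0 0; 0.011 0.055 0.172 0 0 0 0; 0.011 0.055 0.176 0 0 0 0; 0.011 0.055 0.18 0 0 0 0' 10
python3 -m creep '0 0 0.004 0 0 0 0; 0 0 0.008 0 0 0 0; 0 0 0.013 0 0 0 0; 0 0 0.018 0 0 0 0; 0 0 0.023 0 0 0 0; 0 0 0.028 0 0 0 0; 0 0 0.033 0 0 0 0; 0 0 0.037 0 0 0 0; 0 0 0.040 0 0 0 0; 0 0 0.041 0 0 0 0'
python3 -c "from h import *;st()"
```

```text
time_s: 22.85
ee_pos: [0.4107, 0.3472, 0.0703]
ee_rot: [179.9, 0.1, 172.5]
wrist_force: [-3.3, -0.8, 5.0]
width: 0.002
time_s: 23.85
ee_pos: [0.4104, 0.3472, 0.0297]
ee_rot: [180.0, 0.1, 172.5]
wrist_force: [-12.7, -8.4, 40.8]
width: 0.004
t 23.85 pos [0.4104 0.3472 0.0297] rot [1.800e+02 1.000e-01 1.725e+02] F [-12.7  -8.4  40.8] w 0.0003 j [ 28.  34.  96.  -0.  50. -55.]
```

```bash

python3 -m creep '0 0 -0.008 0 0 0 0; 0 0 -0.02 0 0 0 0; 0 0 -0.05 0 0 0 0; 0 0 -0.09 0 0 0 0; 0 0 -0.135 0 0 0 0; 0 0 -0.18 0 0 0 0.02; 0 0 -0.22 0 0 0 0.05; -0.02 -0.028 -0.22 0 0 0 0.088; -0.045 -0.063 -0.22 0 0 0 0.088; -0.07 -0.098 -0.22 0 0 0 0.088' 
python3 -m creep '-0.025 -0.035 0 0 0 0 0.088; -0.05 -0.07 0 0 0 0 0.088; -0.075 -0.105 0 0 0 0 0.088; -0.099 -0.137 0 0 0 0 0.088; -0.099 -0.137 0 0 0 0 0.088; -0.099 -0.137 0 0 0 0 0.088'
python3 - <<'E'
from h import *
st()
im,d=snapshot('scene'); save(cv2.resize(im[150:450,100:560],None,fx=1.7,fy=1.7),'v6')
E
python3 wl.py w6
```

```text
time_s: 24.85
ee_pos: [0.4668, 0.2396, 0.2478]
ee_rot: [180.0, 0.0, 172.6]
wrist_force: [-0.4, -0.7, -0.1]
width: 0.432
time_s: 25.45
ee_pos: [0.5467, 0.0916, 0.2472]
ee_rot: [180.0, -0.0, 172.4]
wrist_force: [-1.3, 0.0, -0.2]
width: 0.98
t 25.45 pos [0.5467 0.0916 0.2472] rot [180.   -0.  172.4] F [-1.3  0.  -0.2] w 0.0863 j [ -3.  21.  80.   0.  79. -85.]
t 25.5 pos [0.5464 0.0925 0.2473] rot [180.   -0.  172.5] F [-0.3  0.3 -1.2] w 0.0878 j [ -3.  21.  80.   0.  79. -85.]
obj 1172 [430.  55.] mid [0.408 0.221 0.047] size [0.039 0.039 0.017] zmax 0.056 [ 55. 155. 139.]
obj 2880 [313. 114.] mid [0.448 0.105 0.043] size [0.059 0.058 0.009] zmax 0.048 [179.  93.  71.]
obj 421 [547. 103.] mid [0.462 0.343 0.037] size [0.027 0.024 0.005] zmax 0.04 [77. 82. 76.]
obj 2839 [450. 207.] mid [0.564 0.231 0.057] size [0.175 0.023 0.045] zmax 0.08 [71. 70. 62.]
obj 16169 [585. 223.] mid [0.591 0.367 0.057] size [0.186 0.135 0.045] zmax 0.08 [98. 96. 86.]
obj 1350 [314. 214.] mid [0.547 0.092 0.051] size [0.044 0.044 0.032] zmax 0.067 [156. 131. 118.]
obj 2489 [ 16. 266.] mid [ 0.553 -0.253  0.057] size [0.144 0.009 0.045] zmax 0.08 [163. 150. 140.]
obj 1174 [243. 315.] mid [ 0.654 -0.005  0.051] size [0.04  0.042 0.031] zmax 0.067 [140. 111. 102.]
obj 1120 [415. 404.] mid [0.809 0.19  0.058] size [0.03  0.048 0.045] zmax 0.08 [55. 42. 32.]
stump_a_mid 0.83 [313. 214.] [0.549 0.091 0.037]
```

View pics/v6.png

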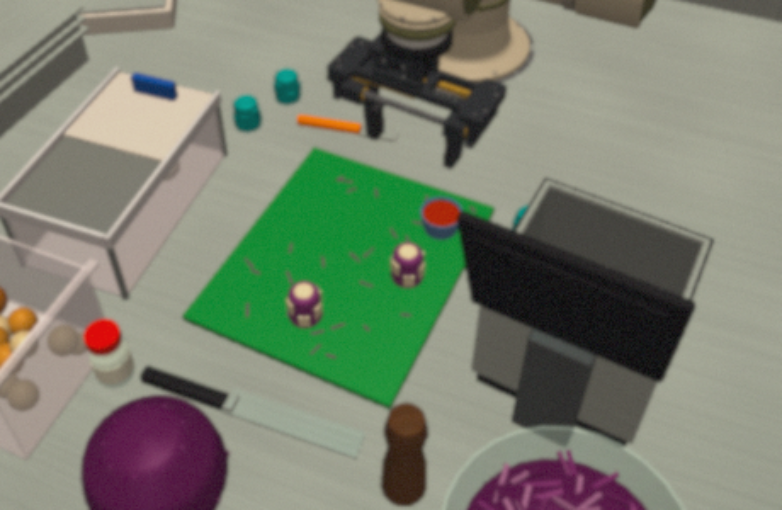

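The scene view shows the lid standing open past upright and both stumps still in place. I pick the nearer stump.

```bash

python3 -m creep '0 0 0.05 0 0 0 0.088; 0 0 0.1 0 0 0 0.088; 0 0 0.145 0 0 0 0.088; 0 0 0.185 0 0 0 0.088; 0 0 0.21 0 0 0 0.088; 0 0 0.224 0 0 0 0.088; 0 0 0.228 0 0 0 0.088; 0 0 0.228 0 0 0 0.088; 0 0 0.228 0 0 0 0.02; 0 0 0.228 0 0 0 0.02' 20
python3 -m creep '0 0 0 0 0 0 0.02; 0 0 0 0 0 0 0.02; 0 0 0 0 0 0 0.02; 0 0 0 0 0 0 0.02; 0 0 -0.02 0 0 0 0.02; 0 0 -0.06 0 0 0 0.02; 0 0 -0.105 0 0 0 0.02; 0 0 -0.15 0 0 0 0.02; 0 0 -0.195 0 0 0 0.02; 0 0 -0.23 0 0 0 0.02'
python3 -m creep '0 0 0 0 0 0 0.02; 0 0 0 0 0 0 0.02'
python3 -c "from h import *;st();go(.556,.331,.25,172.5)"
```

```text
time_s: 26.65
ee_pos: [0.5474, 0.0921, 0.0204]
ee_rot: [180.0, 0.1, 172.5]
wrist_force: [-0.1, -0.3, -0.4]
width: 0.841
time_s: 27.65
ee_pos: [0.5467, 0.0921, 0.2521]
ee_rot: [180.0, 0.1, 172.5]
wrist_force: [1.0, 0.6, -1.9]
width: 0.481
time_s: 27.85
ee_pos: [0.5466, 0.0921, 0.2489]
ee_rot: [180.0, 0.0, 172.5]
wrist_force: [-0.3, 0.1, -1.1]
width: 0.484
t 27.85 pos [0.5466 0.0921 0.2489] rot [180.    0.  172.5] F [-0.3  0.1 -1.1] w 0.0427 j [ -3.  21.  80.   0.  79. -85.]
delta [ 0.0218  0.2381 -0.001 ] [0. 0. 0.]
```

```bash

python3 -m creep '0.002 0.02 0 0 0 0 0.02; 0.006 0.06 0 0 0 0 0.02; 0.01 0.105 0 0 0 0 0.02; 0.014 0.15 0 0 0 0 0.02; 0.018 0.195 0 0 0 0 0.02; 0.021 0.235 0 0 0 0 0.02; 0.022 0.255 0 0 0 0 0.02; 0.022 0.258 0 0 0 0 0.02; 0.022 0.258 0.03 0 0 0 0.02; 0.022 0.258 0.07 0 0 0 0.02'
python3 -m creep '0 0 0.025 0 0 0 0.02; 0 0 0.03 0 0 0 0.02; 0 0 0.03 0 0 0 0.068; 0 0 0.03 0 0 0 0.068; 0 0 0.03 0 0 0 0.068; 0 0 0 0 0 0 0.068; 0 0 -0.04 0 0 0 0.068; 0 0 -0.08 0 0 0 0.068; 0 0 -0.08 0 0 0 0.068'
python3 -c "from h import *;st();go(.655,-.006,.25,172.5)"
```

```text
time_s: 28.85
ee_pos: [0.559, 0.3499, 0.1788]
ee_rot: [180.0, 0.1, 172.5]
wrist_force: [0.6, 0.5, -0.6]
width: 0.485
time_s: 29.75
ee_pos: [0.5599, 0.3514, 0.2667]
ee_rot: [179.7, 0.6, 172.5]
wrist_force: [0.1, 0.3, 0.9]
width: 0.77
t 29.75 pos [0.5599 0.3514 0.2667] rot [179.7   0.6 172.5] F [0.1 0.3 0.9] w 0.0678 j [ 22.  35.  56.   0.  88. -61.]
delta [-0.1406 -0.3421  0.0161] [0.006 0.011 0.   ]
```

```bash

python3 -m creep '-0.01 -0.045 0 0 0 0 0.088; -0.025 -0.09 0 0 0 0 0.088; -0.045 -0.135 0 0 0 0 0.088; -0.065 -0.18 0 0 0 0 0.088; -0.085 -0.22 0 0 0 0 0.088; -0.105 -0.26 0 0 0 0 0.088; -0.125 -0.3 0.01 0 0 0 0.088; -0.14 -0.335 0.016 0 0 0 0.088; -0.14 -0.342 0.016 0 0 0 0.088; -0.14 -0.342 0.016 0 0 0 0.088'
python3 -m creep '0 0 0 0 0 0 0.088; 0 0 0 0 0 0 0.088'
python3 wl.py w7; python3 -c "from h import *;go(.655,-.006,.018,172.5)"
```

```text
time_s: 30.75
ee_pos: [0.6526, -0.0074, 0.2432]
ee_rot: [180.0, -0.0, 172.4]
wrist_force: [-0.4, 0.4, -0.3]
width: 0.998
time_s: 30.95
ee_pos: [0.6526, -0.005, 0.2438]
ee_rot: [180.0, 0.0, 172.6]
wrist_force: [0.8, 0.7, -0.3]
width: 0.999
t 30.95 pos [ 0.6526 -0.005   0.2438] rot [180.    0.  172.6] F [ 0.8  0.7 -0.3] w 0.0881 j [-11.  35.  60.   0.  85. -93.]
obj 9717 [ 54. 152.] mid [ 0.568 -0.252  0.057] size [0.304 0.019 0.045] zmax 0.08 [138. 128. 120.]
obj 561 [403.   6.] mid [0.47  0.102 0.041] size [0.016 0.045 0.013] zmax 0.048 [125.  75.  68.]
obj 6045 [549.  98.] mid [0.572 0.229 0.058] size [0.188 0.026 0.045] zmax 0.08 [61. 60. 53.]
obj 1378 [313. 217.] mid [ 0.656 -0.007  0.051] size [0.042 0.044 0.031] zmax 0.066 [143. 118. 106.]
obj 1234 [603. 287.] mid [0.78  0.319 0.06 ] size [0.056 0.078 0.041] zmax 0.08 [73. 70. 67.]
obj 752 [492. 321.] mid [0.803 0.187 0.057] size [0.016 0.038 0.045] zmax 0.08 [48. 37. 28.]
obj 1790 [309. 400.] mid [ 0.888 -0.048  0.058] size [0.06  0.148 0.045] zmax 0.08 [49. 30. 40.]
obj 519 [171. 419.] mid [ 0.903 -0.224  0.058] size [0.063 0.004 0.045] zmax 0.08 [131. 121. 111.]
delta [-2.300e-03 -2.000e-04  2.255e-01] [0.    0.    0.001]
```

```bash

python3 -m creep '-0.003 -0.001 0.05 0 0 0 0.088; -0.003 -0.001 0.1 0 0 0 0.088; -0.003 -0.001 0.145 0 0 0 0.088; -0.003 -0.001 0.185 0 0 0 0.088; -0.003 -0.001 0.21 0 0 0 0.088; -0.003 -0.001 0.222 0 0 0 0.088; -0.003 -0.001 0.225 0 0 0 0.088; -0.003 -0.001 0.225 0 0 0 0.088; -0.003 -0.001 0.225 0 0 0 0.02; -0.003 -0.001 0.225 0 0 0 0.02' 20
python3 -m creep '0 0 0 0 0 0 0.02; 0 0 0 0 0 0 0.02; 0 0 0 0 0 0 0.02; 0 0 0 0 0 0 0.02; 0 0 -0.02 0 0 0 0.02; 0 0 -0.06 0 0 0 0.02; 0 0 -0.105 0 0 0 0.02; 0 0 -0.15 0 0 0 0.02; 0 0 -0.195 0 0 0 0.02; 0 0 -0.23 0 0 0 0.02'
python3 -m creep '0 0 0 0 0 0 0.02; 0 0 0 0 0 0 0.02'
python3 -c "from h import *;st();go(.556,.311,.25,172.5)"
```

```text
time_s: 32.1
ee_pos: [0.6562, -0.008, 0.0196]
ee_rot: [-180.0, 0.1, 172.5]
wrist_force: [-0.2, -0.2, 0.6]
width: 0.843
time_s: 33.1
ee_pos: [0.6556, -0.0079, 0.2513]
ee_rot: [-180.0, 0.1, 172.5]
wrist_force: [-0.5, -0.5, -0.5]
width: 0.483
time_s: 33.3
ee_pos: [0.6555, -0.0079, 0.248]
ee_rot: [180.0, 0.0, 172.5]
wrist_force: [-0.2, 0.2, -0.6]
width: 0.481
t 33.3 pos [ 0.6555 -0.0079  0.248 ] rot [180.    0.  172.5] F [-0.2  0.2 -0.6] w 0.0424 j [-11.  35.  59.   0.  86. -93.]
delta [ 0.1403  0.3032 -0.002 ] [0. 0. 0.]
```

```bash

python3 -m creep '0.02 0.015 0 0 0 0 0.02; 0.045 0.05 0 0 0 0 0.02; 0.07 0.088 0 0 0 0 0.02; 0.095 0.126 0 0 0 0 0.02; 0.115 0.165 0 0 0 0 0.02; 0.13 0.205 0 0 0 0 0.02; 0.14 0.245 0 0 0 0 0.02; 0.14 0.28 0 0 0 0 0.02; 0.14 0.298 0 0 0 0 0.02; 0.14 0.303 0 0 0 0 0.02'
python3 -m creep '0 0 0 0 0 0 0.02; 0 0 0.04 0 0 0 0.02; 0 0 0.08 0 0 0 0.02; 0 0 0.095 0 0 0 0.02; 0 0 0.095 0 0 0 0.02; 0 0 0.095 0 0 0 0.068; 0 0 0.095 0 0 0 0.068; 0 0 0.095 0 0 0 0.068; 0 0 0.06 0 0 0 0.068; 0 0 0.01 0 0 0 0.068'
python3 -m creep '0 0 -0.01 0 0 0 0.068; 0.045 0 -0.01 0 0 0 0.068; 0.08 0 -0.01 0 0 0 0.068; 0.08 0 -0.01 0 0 0 0.068; 0.08 0 -0.01 0 0 0 0.068'
python3 - <<'E'
from h import *
st()
im,d=snapshot('wrist'); save(im,'w8')
im,d=snapshot('top'); save(cv2.resize(im[130:310,90:550],None,fx=1.7,fy=1.7),'v8')
im,d=snapshot('scene'); save(cv2.resize(im[150:450,100:560],None,fx=1.7,fy=1.7),'s8')
go(.409,.349,.1,172.5)
E
```

```text
time_s: 34.3
ee_pos: [0.5555, 0.3122, 0.2458]
ee_rot: [-179.9, -0.2, 172.6]
wrist_force: [-0.4, -0.3, 0.1]
width: 0.488
time_s: 35.3
ee_pos: [0.5555, 0.3103, 0.2377]
ee_rot: [-179.9, -0.2, 172.5]
wrist_force: [0.7, -0.6, 0.2]
width: 0.769
time_s: 35.8
ee_pos: [0.477, 0.3213, 0.249]
ee_rot: [180.0, 0.1, 172.5]
wrist_force: [1.0, 0.4, 0.1]
width: 0.768
t 35.8 pos [0.477  0.3213 0.249 ] rot [1.800e+02 1.000e-01 1.725e+02] F [1.  0.4 0.1] w 0.0676 j [ 22.  24.  76.  -0.  80. -60.]
delta [0.072  0.0188 0.1481] [ 0.     0.    -0.001]
```

View pics/s8.png

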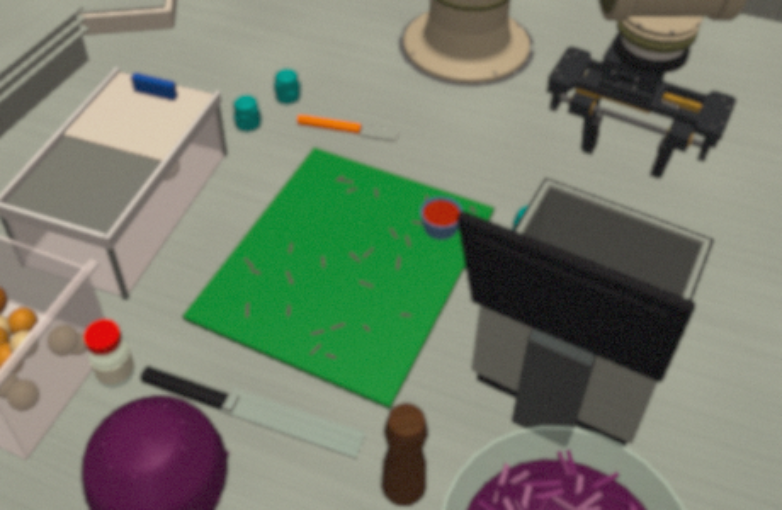

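View pics/v8.png

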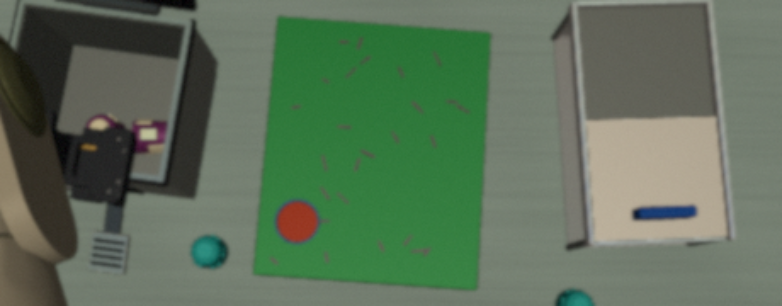

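```bash

python3 -m creep '0.03 0.008 0 0 0 0 0.088; 0.06 0.016 0.0 0 0 0 0.088; 0.072 0.019 0.04 0 0 0 0.088; 0.072 0.019 0.08 0 0 0 0.088; 0.072 0.019 0.12 0 0 0 0.088; 0.072 0.019 0.12 0 0 0 0.088; 0.072 0.019 0.12 0 0 0 0.088'
python3 - <<'E'
from h import *
st(); im,d=snapshot('wrist'); save(im,'w9'); c=cam('wrist'); P=cloud(c,d); m=outline_of('pedal_tread','wrist')[0]; print(m['p'],m['pixel'])
q=P[m['mask']]; q=q[(q[:,2]>.01)&(q[:,2]<.045)]; print(np.median(q,0),cv2.minAreaRect(q[:,:2].astype(np.float32)))
for r in landmark_of('pedal_tread','wrist'): print(r['p'],r['pixel'],onz(c,r['pixel'],.023)[0])
E
```

```text
time_s: 36.65
ee_pos: [0.409, 0.3494, 0.129]
ee_rot: [180.0, 0.0, 172.5]
wrist_force: [0.8, 0.1, 0.4]
width: 1.0
t 36.65 pos [0.409  0.3494 0.129 ] rot [180.    0.  172.5] F [0.8 0.1 0.4] w 0.0881 j [ 28.  26.  92.  -0.  62. -54.]
0.6 [319.3, 251.4]
[0.41784582 0.34905966 0.03239184] ((0.4352928102016449, 0.34867140650749207), (0.04791239649057388, 0.10744182020425797), 82.90564727783203)
0.68 [317.4, 235.7] [0.40780017 0.35294369 0.023     ]
```

View pics/w9.png

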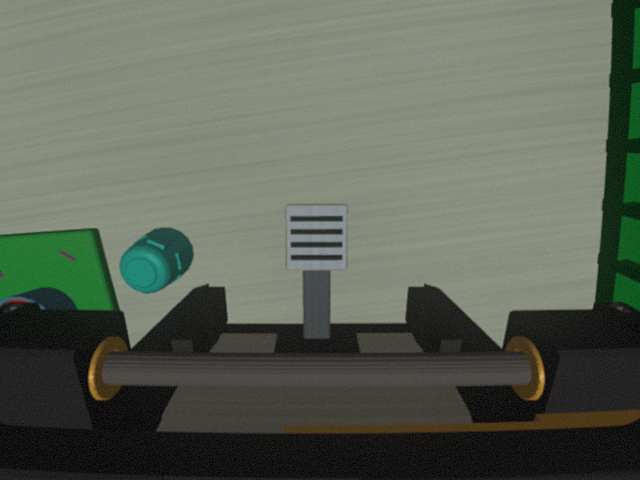

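The top view shows both stumps in the bin at (101,123) and (149,136), the cover shut, and the dish in place. The wrist view shows the tread at (317,237), centred between the open fingers. I pinch it across its width and ease it up.

```bash

python3 -m creep '0 0 0.04 0 0 0 0.088; 0 0 0.075 0 0 0 0.088; 0 0 0.1 0 0 0 0.088; 0 0 0.115 0 0 0 0.088; 0 0 0.12 0 0 0 0.088; 0 0 0.12 0 0 0 0.088; 0 0 0.12 0 0 0 0.03; 0 0 0.12 0 0 0 0.03; 0 0 0.12 0 0 0 0.03; 0 0 0.12 0 0 0 0.03' 35
python3 -m creep '0 0 0 0 0 0 0.03; 0 0 0 0 0 0 0.03; 0 0 0 0 0 0 0.03; 0 0 -0.002 0 0 0 0.03; 0 0 -0.004 0 0 0 0.03; 0 0 -0.006 0 0 0 0.03'
python3 -c "from h import *;st()"
```

```text
time_s: 37.8
ee_pos: [0.4082, 0.3495, 0.0087]
ee_rot: [180.0, 0.0, 172.5]
wrist_force: [-0.8, 0.2, 0.2]
width: 0.655
time_s: 38.4
ee_pos: [0.4075, 0.3496, 0.0139]
ee_rot: [180.0, -0.1, 172.5]
wrist_force: [-0.4, 5.7, -7.3]
width: 0.539
t 38.4 pos [0.4075 0.3496 0.0139] rot [ 1.800e+02 -1.000e-01  1.725e+02] F [-0.4  5.7 -7.3] w 0.0475 j [ 28.  36.  97.   0.  48. -54.]
```

```bash

python3 -m creep '0 0 -0.002 0 0 0 0.03; 0 0 -0.004 0 0 0 0.03; 0 0 -0.006 0 0 0 0.03; 0 0 -0.008 0 0 0 0.03; 0 0 -0.01 0 0 0 0.03; 0 0 -0.012 0 0 0 0.03; 0 0 -0.014 0 0 0 0.03; 0 0 -0.016 0 0 0 0.03; 0 0 -0.018 0 0 0 0.03; 0 0 -0.02 0 0 0 0.03'
python3 -c "
from h import *
st(); im,d=snapshot('scene'); save(im[150:450,100:560],'s9')
for r in outline_of('lid','scene')[:1]: print(r['p'],r['pixel'],r['mask'].sum())"
```

```text
time_s: 39.4
ee_pos: [0.4079, 0.3496, 0.0344]
ee_rot: [180.0, -0.0, 172.5]
wrist_force: [-1.1, 3.6, 0.3]
width: 0.539
t 39.4 pos [0.4079 0.3496 0.0344] rot [180.   -0.  172.5] F [-1.1  3.6  0.3] w 0.0475 j [ 28.  34.  96.   0.  50. -54.]
0.86 [455.3, 290.2] 14612
```

View pics/s9.png

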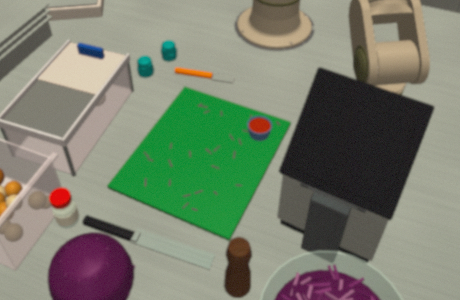

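The lid is following the pedal down, now about half closed with the tread raised roughly 26 mm. I continue more slowly.

```bash

python3 -m creep '0 0 -0.0015 0 0 0 0.03; 0 0 -0.003 0 0 0 0.03; 0 0 -0.0045 0 0 0 0.03; 0 0 -0.006 0 0 0 0.03; -0.001 0 -0.0075 0 0 0 0.03; -0.001 0 -0.009 0 0 0 0.03; -0.001 0 -0.0105 0 0 0 0.03; -0.001 0 -0.012 0 0 0 0.03; -0.001 0 -0.0135 0 0 0 0.03; -0.002 0 -0.015 0 0 0 0.03'
python3 -m creep '0 0 -0.001 0 0 0 0.03; 0 0 -0.002 0 0 0 0.03; 0 0 -0.003 0 0 0 0.03; 0 0 -0.004 0 0 0 0.03; 0 0 -0.005 0 0 0 0.03; 0 0 -0.005 0 0 0 0.03'
python3 - <<'E'
from h import *
st(); im,d=snapshot('scene'); c=cam('scene'); P=cloud(c,d); m=outline_of('lid','scene')[0]['mask']; m=cv2.erode(m.astype(np.uint8),np.ones((9,9)))>0
q=P[m]; q=q[np.isfinite(q).all(1)]; q=q[q[:,2]>.19]; u=np.linalg.svd(q-q.mean(0),full_matrices=False)[2][2]; print('lid tilt',np.arccos(abs(u[2])),q.mean(0))
E
```

```text
time_s: 40.5
ee_pos: [0.4106, 0.3493, 0.0497]
ee_rot: [180.0, 0.1, 172.5]
wrist_force: [0.9, 4.9, 2.6]
width: 0.539
time_s: 41.1
ee_pos: [0.4107, 0.3491, 0.0518]
ee_rot: [180.0, 0.0, 172.5]
wrist_force: [14.7, 12.2, -28.1]
width: 0.537
t 41.1 pos [0.4107 0.3491 0.0518] rot [180.    0.  172.5] F [ 14.7  12.2 -28.1] w 0.0473 j [ 28.  32.  95.  -0.  52. -55.]
lid tilt 0.008250020538199239 [0.60299407 0.32944744 0.20328814]
```

```bash

python3 -m creep '0 0 0.001 0 0 0 0.03; 0 0 0.002 0 0 0 0.03; 0 0 0.002 0 0 0 0.088; 0 0 0.002 0 0 0 0.088; 0 0 0.002 0 0 0 0.088; 0 0 0.002 0 0 0 0.088; 0.02 0 0.002 0 0 0 0.088; 0.05 0 0 0 0 0 0.088; 0.05 0 -0.04 0 0 0 0.088; 0.05 0 -0.08 0 0 0 0.088'
python3 -m creep '0.02 -0.03 -0.045 0 0 0 0.088; 0.02 -0.07 -0.09 0 0 0 0.088; 0.02 -0.11 -0.1 0 0 0 0.088; 0.02 -0.15 -0.1 0 0 0 0.088; 0.02 -0.15 -0.1 0 0 0 0.088; 0.02 -0.15 -0.1 0 0 0 0.088'
python3 - <<'E'
from h import *
st()
for k in (0,1):
    im,d=snapshot('scene'); c=cam('scene'); P=cloud(c,d); m=outline_of('lid','scene')[0]['mask']; m=cv2.erode(m.astype(np.uint8),np.ones((9,9)))>0
    q=P[m]; q=q[np.isfinite(q).all(1)]; q=q[q[:,2]>.19]; u=np.linalg.svd(q-q.mean(0),full_matrices=False)[2][2]; print('lid tilt',np.arccos(abs(u[2])),q.mean(0))
save(cv2.resize(im[150:450,100:560],None,fx=1.7,fy=1.7),'s10')
im,d=snapshot('top'); c=cam('top');P=cloud(c,d); save(im,'t10')
h=cv2.cvtColor(im,cv2.COLOR_RGB2HSV).astype(int); m=(h[...,0]>100)&(h[...,0]<125)&(h[...,1]>150)&(P[...,2]>.14)&(P[...,2]<.165)&(P[...,1]<-.2)
print('handle',cv2.minAreaRect(P[m][:,:2].astype(np.float32)))
for r in outline_of('pedal_tread','top')[:1]: q=P[r['mask']]; print('tread z',np.nanpercentile(q[:,2],[50,70,90]))
E
```

```text
time_s: 42.2
ee_pos: [0.3592, 0.3553, 0.1348]
ee_rot: [-179.9, -0.1, 172.6]
wrist_force: [0.7, -0.4, 1.0]
width: 0.998
time_s: 42.8
ee_pos: [0.3212, 0.2092, 0.2345]
ee_rot: [180.0, 0.0, 172.4]
wrist_force: [0.4, 0.6, 0.0]
width: 1.004
t 42.8 pos [0.3212 0.2092 0.2345] rot [180.    0.  172.4] F [0.4 0.6 0. ] w 0.0884 j [ 15.  -0. 108.   0.  72. -67.]
lid tilt 0.014024175413037911 [0.60266698 0.32948891 0.2038501 ]
lid tilt 0.014349395479560727 [0.60334411 0.32935925 0.20377123]
handle ((0.4473746418952942, -0.340778112411499), (0.009517724625766277, 0.06392772495746613), 3.306373357772827)
tread z [0.06928553 0.0732262  0.07685538]
```

View pics/s10.png

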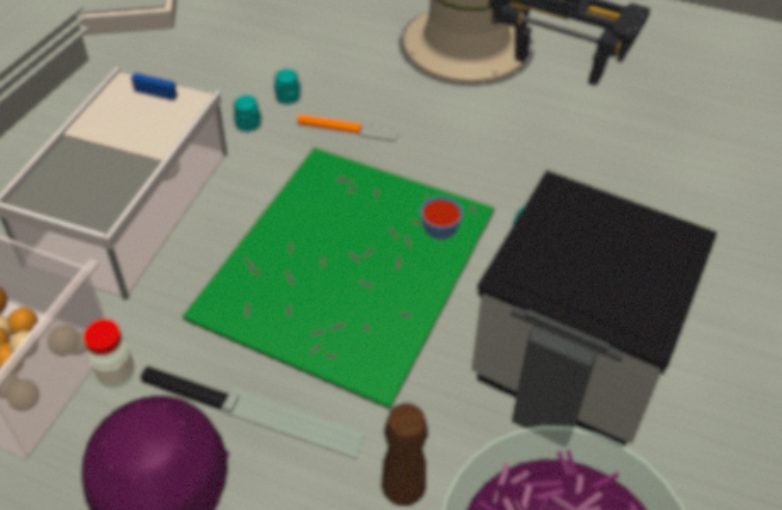

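The lid looks flat, the pedal is up, the cover is shut, the board holds only the dish, and the robot is clear of everything. I hand in.

```bash
python3 -c "from bench import *; print(hand_in())"
```

```text
the job is handed in; nothing more can be done
None
```

The board is cleared and the job is handed in at about 43 s of the 210 s. No verdict is reported, so what follows rests on my own last checks.

- **Garlic:** I slid the cover back and put both bulbs in the box. A wrist picture showed them standing inside, and then I slid the cover to its stop. The top camera's handle position fits fully shut to about 1 mm, after allowing for a 4–5 mm offset I had seen in that camera earlier.
- **Scraps:** Two stumps were present and no lemon halves. I pressed the pedal to its stop, the lid stood open, and a top picture showed both stumps in the bin.
- **Bin closing:** I pinched the tread and eased it up at about 20 mm/s, then 15 mm/s, without touching the lid. After release the lid measured 0.014 rad from level. The tread measured 69 mm high (median), against 71 mm by a rougher measurement at the start.
- **Left alone:** The spice dish and the turquoise look-alikes were not touched. The dish looks unmoved in the last picture. The arm ended clear of everything.

One detection disagreed: the network reported an extra garlic bulb at pixel (230,272) in a wrist picture. The enlarged view showed nothing there, so I treated it as false.

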